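Clamp a heat sink in the bench screw clamp

ROBOT

A 7-joint arm with a two-finger parallel gripper is mounted at the origin on the work surface. World frame = base frame: x ahead of the robot, y to its left, z up, the work surface at z = 0. Lengths are in m, angles in rad, forces in N, time in s.
With the tool pointing down it reaches from about 0.4 to 0.85 m from the base axis. Payload 10.4 kg.
Tool frame: the origin (TCP) lies on the centre line of the jaws, within the pads' length; the fingertips stand 22 mm ahead of it and the grasp point (between the pads) lies 3 mm ahead of it; z points along the fingers, y is the line along which they close (so a half turn about z gives the same grasp; the last joint's range is limited). The gripper opens to 87 mm and grips with 3 to 60 N. Pads are 19 mm wide; open, the fingers measure 117 mm over their backs; the gripper's body (75 mm by 190 mm) begins 51 mm behind the grasp point.
Start: joints at [-1.129, 0.332, -0.065, 1.46, 0.022, 1.35, -0.088], TCP at [0.28, 0.559, 0.245] pointing down, gripper open.
Joint ranges: [-2.6, 2.6], [-0.5, 2.12], [-1.47, 1.34], [0.16, 2.42], [-1.27, 4.41], [0.06, 2.06], [-2.6, 2.6]. Speed limits (rad/s): [2.22, 2.22, 2.79, 2.79, 3.14, 3.14, 3.14].

INTERFACE

Orientations are given as a unit quaternion [x, y, z, w].
In Python, from bench import r gives the robot as it stands.
- The arm moves only by the shell command python3 jog.py 'ROWS' [FORCE]. ROWS is a JSON list of rows, 1 to 12 of them, each of 5 numbers: dx, dy, dz in units of 25 mm, then a turn about the tool's z in units of 0.05 rad, then the finger opening in m; each row is the pose to reach, as a shift and turn from the pose commanded when the command began, along the tool's axes at that moment; what a row does not reach only later rows make up. A row lasts 1/10 s, in which the tool goes at most 0.05 m and 0.15 rad, less where a joint would pass 70% of its speed; a pose out of reach is approached as far as the arm can. The fingers move at their own pace and stop on an object; FORCE is the grip in N (left out, the last holds). Time passes only in rows, so rows that do not move let the fingers close. It prints the time, the measured TCP pose, the force, the opening and the grip force at its end. Input that does not fit is refused with a message, and nothing moves.
- r.read_state(): the state, without advancing time (a new reading comes with each control period).
- r.camera(name): name is "scene" or "top" or "wrist"; returns a dict with "img" (420x560x3 uint8, red, green, blue), "fx", "fy", "cx", "cy" (pixels), "pose" (4x4, takes a point from camera to world coordinates). Camera axes: x right, y down, z forward; pixel columns grow to the right and rows downward; lengths in m; the calibration is good to about 2 mm. A picture is of the moment at which its call begins. There is no depth.
- r.close_job(): hands the job in; it is judged then, once.
The state is a dict: "time": time; "joint_positions": joint angles; "joint_vel": joint speeds; "joint_torque": joint torques, N m; "ee_pos": TCP position; "eef_rot": TCP orientation; "ft_force": force on the tool from outside, world axes, zero at the start; "torque": the same for the moment, N m; "width": finger opening in m; "grip_force": force on a finger pad.
Only numpy, scipy, OpenCV 4.12 (cv2) and the standard library are available. Lean on these libraries where they do the work, as an engineer would, in place of code of your own. Each camera call takes 0.05 s, during which the arm holds its last target. There are 200 camera calls.

TASK

Slide the aluminium heat sink along the bed of the blue screw clamp until it lies flush against both the brass side rail and the brass end stop, so that the power module on it comes under the screw. Then turn the T-handle clockwise (seen from above) until the pad presses on the module and the rising resistance shows that it is clamped firmly, about a third of a turn past first touch, and let go; do not force it much further, because the ceramic cracks. Keep the heat sink flat on the bed and leave the other things on the bench where they are.

Things in the scene. Friction and masses are not known exactly. Their poses are not given: they have to be found in the camera images.
- clamp: Blue bench screw clamp, fixed to the bench. Origin: on the screw's axis at bench level (underside of the bed). x runs along the bed towards the end stop and the blue column, y across the bed AWAY from the side rail, z up. A C-frame: 36 mm wide column at x +62 to +104 mm, overhanging arm (34 mm wide, x -20 to +104 mm, 103 to 133 mm above the bench). All under the arm in front of the stop is open.
- bed_top (a point): Point on the top of the clamp's dark steel bed plate, on the screw's axis, 10 mm above the bench; same axes as the clamp. The bed is 10 mm thick, x from -260 to +110 mm, y from -55 to +85 mm from this point.
- rail_face (a point): Point on the inner face of the brass side rail (clamp x -100, y -35 mm, 20 mm above the bench). The face is the plane y = -35 mm of the clamp; the rail runs along x from -245 to +45 mm, is 12 mm thick and stands 20 mm above the bed.
- stop_face (a point): Middle of the brass end stop's face (clamp x +45, y 0 mm, 21 mm above the bench). The face is the plane x = +45 mm of the clamp, y from -35 to +35 mm, standing 22 mm above the bed.
- nut_top (a point): Top of the brass nut flange (31 mm diameter, on a blue boss of 44 mm diameter) on the screw's axis, 149 mm above the bench: the highest fixed part of the clamp, under the T-handle.
- heatsink: Loose finned aluminium heat sink, 180 mm long (x) by 70 mm wide (y) by 32 mm high, about 0.55 kg, lying on the bed, fins down. Origin: centre of its underside. It starts roughly along the bed, module end (+x) towards the screw, 60 to 110 mm short of the end stop, 14 to 26 mm off the rail, slightly skewed. Home: its origin at x = -45, y = 0 mm of the clamp, axes parallel.
- module_top (a point): Middle of the flat white ceramic top of the power module (62 x 54 x 14 mm, black, copper base) that is bonded on the heat sink, centred 45 mm from the sink's +x end; 46 mm above the sink's underside, 56 mm above the bench. Home is under the screw.
- handle (a joint): Turn of the T-handle, rad, growing clockwise from above, lowering pad and handle 10 mm a turn. First touch on the module at about 10.05. About 0.15 N m turns it freely (2 to 4 N at 42 mm from the axis) and it stays where it is left; past first touch the resistance climbs by 0.1 to 0.2 N m per rad. Firm is about 2.1 rad (a third of a turn) past first touch, 1.5 at least, 3.5 at most.
- handle_hub (a point): Centre of the T-handle's bar, on the screw axis, 197 mm above the bench at joint 0, sinking 10 mm a turn. The vertical steel spindle head here has 25 mm diameter and reaches from 16 mm below to 14 mm above this point. A straight horizontal steel bar of 10 mm diameter goes through it, 112 mm between the centres of its end balls.
- bar_end_a (a point): Centre of the black ball (17 mm diameter) on one end of the T-handle's bar, 56 mm from the hub. The two ends look alike.
- bar_end_b (a point): Centre of the ball on the other end of the bar.
- pad: Steel pressure pad, 34 mm diameter, on the foot of the screw, turning with it. Origin: centre of its underside, 72 mm above the bench at handle 0, sinking 10 mm a turn until it touches the module; then it stays while its disc springs are squeezed (about 26 N per mm of screw travel with all the give). About 90 N on the module is firm, 50 N the least; above 170 N the ceramic cracks.
- spare_module: Loose spare power module, 62 x 54 x 14 mm, on the bench beyond the rail; leave alone. Origin: centre of its underside.
- screwdriver: Loose screwdriver with red handle, 180 mm; leave alone.
- multimeter: Loose yellow hand multimeter, 190 x 88 x 44 mm; leave alone. Origin: centre of its underside.
- board: Loose green circuit board with parts, 150 x 90 x 30 mm; leave alone.
- spool: Loose spool of solder, 60 mm diameter, 48 mm high; leave alone. Origin: centre of its underside.
- mug: Loose blue mug, 80 mm diameter, 92 mm high; leave alone.
- brush: Loose brush with wooden handle, 200 mm; leave alone.
- tray: Loose clear parts tray, 140 x 200 x 40 mm; leave alone.

How it is judged:
On the way, in this order (a step that is already met when the one before it is completed fails the run):
1. the heat sink lies flush against the side rail and the end stop, with the clamp not yet tightened (x of heatsink in the frame of clamp between -0.048 and -0.042 m and y of heatsink in the frame of clamp between -0.003 and 0.003 m and angle between the x axis of heatsink and the x axis of clamp, either way round below 0.035 rad and angle between heatsink's own z axis and vertical below 0.04 rad and contact force between pad and heatsink below 5 N), for 0.2 s.
2. the pad clamps the module with more than 50 N (x of heatsink in the frame of clamp between -0.048 and -0.042 m and y of heatsink in the frame of clamp between -0.003 and 0.003 m and angle between the x axis of heatsink and the x axis of clamp, either way round below 0.035 rad and angle between heatsink's own z axis and vertical below 0.04 rad and contact force between pad and heatsink above 50 N), for 0.3 s.
At the end, for the whole second after the job is handed in: The heat sink lies flat and still, within 3 mm and 2 degrees of flush against both the side rail and the end stop; the pad presses its module with 50 to 170 N and the handle stays where it was left (all of step 2 and contact force between pad and heatsink below 170 N and linear speed of heatsink below 0.01 m/s and velocity of joint handle between -0.05 and 0.05 rad/s); the robot touches nothing.
It fails at once if the pad pressed with more than 170 N (the ceramic cracks) (contact force between pad and heatsink above 170 N).
It fails at once if the heat sink was tipped by more than 9 degrees or lifted 15 mm off the bed (angle between heatsink's own z axis and vertical above 0.15 rad or z of heatsink in the frame of clamp above 0.025 m).
It fails at once if another thing on the bench was moved by more than 25 mm (distance of any of spare_module, screwdriver, multimeter, board, spool, mug, brush, tray from where it was at the start of the episode above 0.025 m).
It also fails if it takes over 72 s, if anything falls off the work surface, if the arm or the gripper's body presses on something with over 40 N, if the wrist force passes 120 N, or if a joint passes its speed limit or range.

## Working session

There is one attempt and no reset: what is moved stays moved. The work goes in short steps, Python scripts to look and compute and a shell command to move; the robot and the scene stay as the last step left them, time stands still between calls to the robot, and variables do not carry over. Pictures are saved under pics/ and viewed, at most 13 in all, crops included, and the job is handed in when it is done.

```bash
mkdir -p pics; ls; python3 - <<'E'
from bench import r
import cv2
s=r.read_state(); print(s)
for n in("scene","top"):
    c=r.camera(n); print(n,c["fx"],c["fy"],c["cx"],c["cy"],c["pose"].round(4).tolist() if hasattr(c["pose"],"round") else c["pose"])
    cv2.imwrite(f"pics/{n}0.png",c["img"][:,:,::-1])
E
```

```text
bench.py
jog.py
pics
{'time': 0.0, 'joint_positions': array([-1.12859164,  0.3328694 , -0.06465554,  1.46094015,  0.02159659,
        1.34989032, -0.08847021]), 'joint_vel': array([-6.22878504e-05, -8.29004402e-04,  3.99580081e-04,  2.45702269e-03,
       -6.65645478e-04, -4.89642985e-04, -1.15848436e-03]), 'joint_torque': array([-3.38757263e-04, -6.23243380e+01,  2.44554406e-02, -3.89920843e+01,
       -6.14532921e-02,  3.96340562e-02,  1.55558328e-04]), 'ee_pos': array([0.28002358, 0.55836474, 0.2437559 ]), 'eef_rot': array([ 2.30312006e-01,  9.73116582e-01, -6.94937427e-04, -1.25197398e-04]), 'ft_force': array([ 1.03823182,  0.17345526, -0.18737462]), 'torque': array([-0.00937639, -0.02553284,  0.0084568 ]), 'grip_force': 0.0, 'width': 0.08708527075459303}
scene 382.8974062720536 382.8974062720536 274.8498011752287 204.88250332545138 [[-0.1295, 0.761, -0.6357, 1.2164], [0.9914, 0.1105, -0.0697, 0.1049], [0.0172, -0.6393, -0.7688, 1.0071], [0.0, 0.0, 0.0, 1.0]]
top 426.89338014823176 426.89338014823176 281.99316533587944 204.75329962546226 [[0.0641, -0.9779, 0.1988, 0.2828], [-0.9979, -0.0622, 0.0158, -0.0011], [-0.0031, -0.1994, -0.9799, 1.2015], [0.0, 0.0, 0.0, 1.0]]
```

View pics/scene0.png

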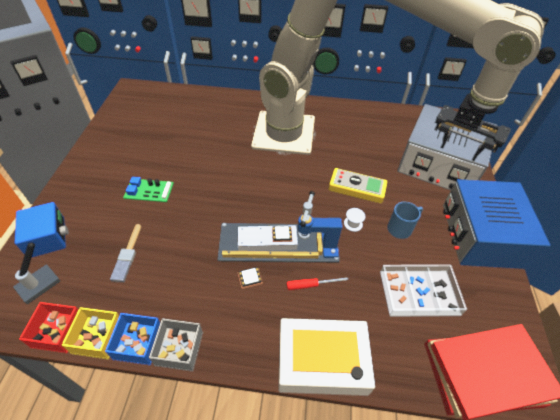

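View pics/top0.png

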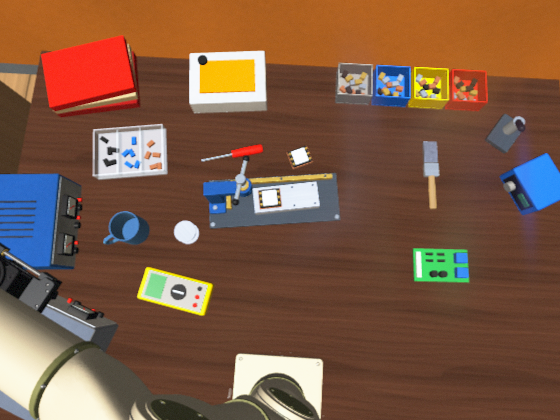

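Scene view: the clamp is at about (280,240), with its column to the right and the handle at (307,215). Top view: bed spans columns 208–340, rows 172–227. The handle balls are near (245,160) and (236,203), the module at (270,198), and the rail on the far side. I'll enlarge both to get exact pixels.

```bash
python3 - <<'E'
import cv2,numpy as np
a=cv2.imread("pics/top0.png")[145:235,195:350]; b=cv2.imread("pics/scene0.png")[185:270,210:350]
a=cv2.resize(a,None,fx=5,fy=5,interpolation=cv2.INTER_CUBIC); cv2.imwrite("pics/tc.png",a)
b=cv2.resize(b,None,fx=5,fy=5,interpolation=cv2.INTER_CUBIC); cv2.imwrite("pics/sc.png",b)
E
```

```text
(no output)
```

View pics/tc.png

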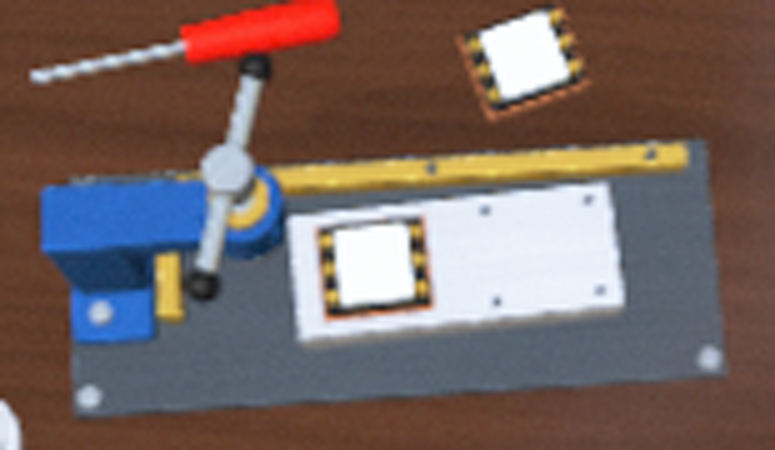

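View pics/sc.png

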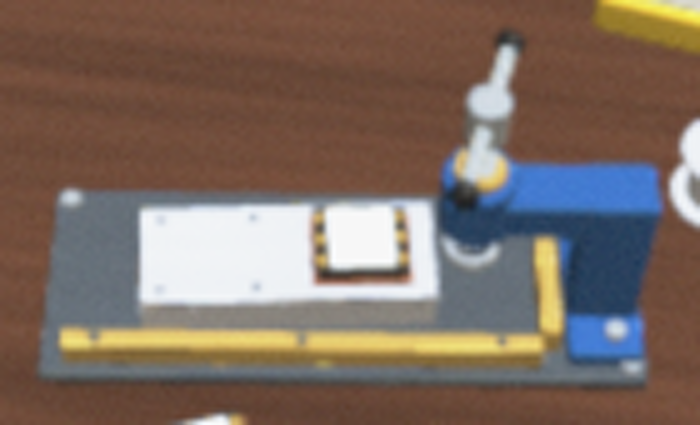

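The top crop gives the bed corners, rail, module, hub (228,170) and balls (255,66) and (203,285). The scene crop gives the hub (490,102) and balls (510,42) and (465,192). Next I convert these to positions.

```bash
cat > h.py <<'E'
import numpy as np, json
from bench import r
CAL={"top":(426.8934,281.99317,204.7533,[[0.0641,-0.9779,0.1988,0.2828],[-0.9979,-0.0622,0.0158,-0.0011],[-0.0031,-0.1994,-0.9799,1.2015]]),
"scene":(382.8974,274.8498,204.8825,[[-0.1295,0.761,-0.6357,1.2164],[0.9914,0.1105,-0.0697,0.1049],[0.0172,-0.6393,-0.7688,1.0071]])}
def ray(n,u,v,z):
    f,cx,cy,P=CAL[n];P=np.array(P);d=P[:,:3]@[(u-cx)/f,(v-cy)/f,1];o=P[:,3]
    return o+d*(z-o[2])/d[2]
T=lambda x,y,z,k=5,o=(195,145):ray("top",(x+.5)/k-.5+o[0],(y+.5)/k-.5+o[1],z)
S=lambda x,y,z,k=5,o=(210,185):ray("scene",(x+.5)/k-.5+o[0],(y+.5)/k-.5+o[1],z)
E
python3 - <<'E'
from h import *
np.set_printoptions(precision=4,suppress=True)
L=[("bedNL -> c(110,85)",T,75,415,.01),("bedNR c(-260,85)",T,724,373,.01),("bedFR c(-260,-55)",T,706,140,.01),
("hub",T,228,170,.211),("ballfar",T,255,66,.197),("ballnear",T,203,285,.197),("railend far",T,688,143,.03),("railend near",T,688,166,.03),
("mod1",T,333,224,.056),("mod2",T,410,222,.056),("mod3",T,417,303,.056),("mod4",T,340,308,.056),
("sinkFL",T,288,213,.042),("sinkFR",T,610,182,.042),("sinkNR",T,625,303,.042),("sinkNL",T,301,335,.042),
("S bed c(-260,85)",S,60,190,.01),("S bed c(-260,-55)",S,40,375,.01),("S bed c(110,-55)",S,645,380,.01),
("S hub",S,490,102,.211),("S ballnear",S,510,42,.197),("S ballfar",S,465,192,.197),
("S sinkNR",S,140,207,.042),("S sinkNL",S,435,200,.042),("S sinkFL",S,438,297,.042),("S sinkFR",S,140,302,.042),
("S rail FR c-245,-47",S,60,345,.03),("S rail c-245,-35",S,62,328,.03),("S rail c45,-35",S,542,337,.03)]
for n,f,x,y,z in L: print(n,f(x,y,z)[:2])
E
```

```text
bedNL -> c(110,85) [0.446  0.2176]
bedNR c(-260,85) [ 0.4932 -0.1466]
bedFR c(-260,-55) [ 0.6291 -0.1311]
hub [0.5413 0.119 ]
ballfar [0.5984 0.1119]
ballnear [0.4872 0.1279]
railend far [ 0.6209 -0.1188]
railend near [ 0.6073 -0.1193]
mod1 [0.5547 0.0774]
mod2 [0.5585 0.0351]
mod3 [0.5133 0.0282]
mod4 [0.5078 0.0701]
sinkFL [0.5627 0.1039]
sinkFR [ 0.592  -0.0748]
sinkNR [ 0.5234 -0.0865]
sinkNL [0.494  0.0913]
S bed c(-260,85) [ 0.4911 -0.1472]
S bed c(-260,-55) [ 0.6298 -0.1287]
S bed c(110,-55) [0.582  0.2343]
S hub [0.5458 0.1206]
S ballnear [0.4882 0.1288]
S ballfar [0.5979 0.1124]
S sinkNR [ 0.5203 -0.0868]
S sinkNL [0.4886 0.0956]
S sinkFL [0.5613 0.1043]
S sinkFR [ 0.5902 -0.0732]
S rail FR c-245,-47 [ 0.6194 -0.1169]
S rail c-245,-35 [ 0.6075 -0.1183]
S rail c45,-35 [0.5731 0.1692]
```

```bash
cat >> h.py <<'E'
from scipy.spatial.transform import Rotation as R
O=np.array([.5425,.1202]);EX=np.array([-.1295,.9916]);EX/=np.linalg.norm(EX);EY=np.array([-EX[1],EX[0]])
def W(x,y): return O+x*EX+y*EY
def C(p): d=np.array(p)[:2]-O; return np.array([d@EX,d@EY])
def go(x,y,z,yax=None):
    """tool-axis deltas to clamp x,y and TCP height z; yax = clamp axis (0 x,1 y) or angle for tool y"""
    s=r.read_state();M=R.from_quat(s["eef_rot"]).as_matrix()
    d=M.T@(np.array([*W(x,y),z])-s["ee_pos"])
    a=np.arctan2(M[1,1],M[0,1]); ang=lambda t:np.arctan2(EX[1],EX[0])+t
    print("t",round(s["time"],2),"C",C(s["ee_pos"]).round(4),"z",s["ee_pos"][2].round(4),"F",s["ft_force"].round(1),"yaw in clamp",round((a-ang(0)+np.pi)%(2*np.pi)-np.pi,3),"q7",s["joint_positions"][6].round(2))
    print("delta",d.round(4), "turn",None if yax is None else round(-((ang(yax)-a+np.pi/2)%np.pi-np.pi/2),4))
E
python3 -c "
from h import *
go(-.135,.085,.30,0)"
```

```text
t 0.1 C [0.4685 0.2035] z 0.2438 F [-0.  -0.5  0.6] yaw in clamp -0.595 q7 -0.09
delta [-0.4363 -0.4336 -0.0556] turn -0.5947
```
q7 not affected enough? IK decides. Go.

The rows are not in the units I measure in: shifts go in units of 25 mm and turns go in units of 0.05 rad. I convert before sending: -0.42 m is -16.8, -0.385 m is -15.4, -0.595 rad is -11.9.

```bash
python3 jog.py '[[-1.2,-1.2,-2.2,-3,0.087],[-2.8,-2.8,-2.2,-6,0.087],[-4.2,-4.2,-2.2,-9,0.087],[-5.6,-5.6,-2.2,-11.9,0.087],[-7,-7,-2.2,-11.9,0.087],[-8.4,-8.4,-2.2,-11.9,0.087],[-9.8,-9.8,-2.2,-11.9,0.087],[-11.2,-11.2,-2.2,-11.9,0.087],[-12.6,-12.6,-2.2,-11.9,0.087],[-14,-14,-2.2,-11.9,0.087],[-15.4,-15.4,-2.2,-11.9,0.087],[-16.8,-16.8,-2.2,-11.9,0.087]]'; python3 -c "
from h import *
go(-.135,.085,.042,0)"
```

```text
time: 1.3
ee_pos: [0.4622, 0.0084, 0.2995]
eef_rot: [-0.065, 0.998, 0.0, 0.0]
ft_force: [1.1, 0.6, -0.6]
width: 0.0875
grip_force: 0.0
t 1.3 C [-0.1005  0.0941] z 0.2995 F [ 1.1  0.6 -0.6] yaw in clamp 0.0 q7 1.56
delta [-0.009  -0.0346  0.2575] turn 0.0004
```

```bash
python3 jog.py '[[-0.36,-1.4,1.6,0,0.087],[-0.36,-1.4,3.6,0,0.087],[-0.36,-1.4,5.6,0,0.087],[-0.36,-1.4,7.6,0,0.087],[-0.36,-1.4,8.8,0,0.087],[-0.36,-1.4,9.8,0,0.087],[-0.36,-1.4,10.32,0,0.087],[-0.36,-1.4,10.32,0,0.087]]'; python3 -c "
from h import *
go(-.135,.05,.041,0)"
```

```text
time: 2.1
ee_pos: [0.4746, -0.0231, 0.0403]
eef_rot: [-0.065, 0.998, -0.0, -0.001]
ft_force: [-0.3, -0.0, -0.2]
width: 0.0868
grip_force: 0.0
t 2.1 C [-0.1333  0.0859] z 0.0403 F [-0.3 -0.  -0.2] yaw in clamp 0.0 q7 1.78
delta [-0.0359 -0.0017 -0.0008] turn 0.0004
```

Scaled: -0.037 m is -1.48, -0.034 m is -1.36.

```bash
python3 jog.py '[[-0.24,0,0,0,0.087],[-0.48,0,0,0,0.087],[-0.68,0,0,0,0.087],[-0.88,0,0,0,0.087],[-1.04,0,0,0,0.087],[-1.2,0,0,0,0.087],[-1.36,0,0,0,0.087],[-1.48,0,0,0,0.087],[-1.48,0,0,0,0.087]]'; python3 -c "
from h import *
go(-.135,.0445,.041,0)"
```

```text
time: 3.0
ee_pos: [0.5124, -0.0182, 0.0414]
eef_rot: [-0.065, 0.998, 0.0, -0.0]
ft_force: [-2.5, 0.5, 0.2]
width: 0.0869
grip_force: 1.0
t 3.0 C [-0.1333  0.0478] z 0.0414 F [-2.5  0.5  0.2] yaw in clamp 0.0 q7 1.79
delta [-0.0033 -0.0017  0.0004] turn 0.0005
```

Scaled: -0.003 m is -0.12, -0.002 m is -0.08.

```bash
python3 jog.py '[[-0.08,0,0,0,0.087],[-0.12,0,0,0,0.087],[-0.12,0,0,0,0.087]]'|grep -E "ee_pos|ft"; python3 jog.py '[[-0.04,0,0,0,0.087],[-0.08,0,0,0,0.087],[-0.08,0,0,0,0.087]]'|grep -E "ee_pos|ft";python3 -c "
from h import *
go(-.135,.0445,.041,0)
import cv2
c=r.camera('scene')['img'][185:285,200:350,::-1]
cv2.imwrite('pics/s1.png',cv2.resize(c,None,fx=5,fy=5,interpolation=2))"
```

```text
ee_pos: [0.5143, -0.018, 0.0413]
ft_force: [-7.3, 0.3, 4.9]
ee_pos: [0.5144, -0.018, 0.041]
ft_force: [-16.8, -0.7, 11.9]
t 3.6 C [-0.1334  0.0458] z 0.041 F [-16.8  -0.7  11.9] yaw in clamp -0.0 q7 1.79
delta [-0.0013 -0.0016 -0.    ] turn -0.0003
```

View pics/s1.png

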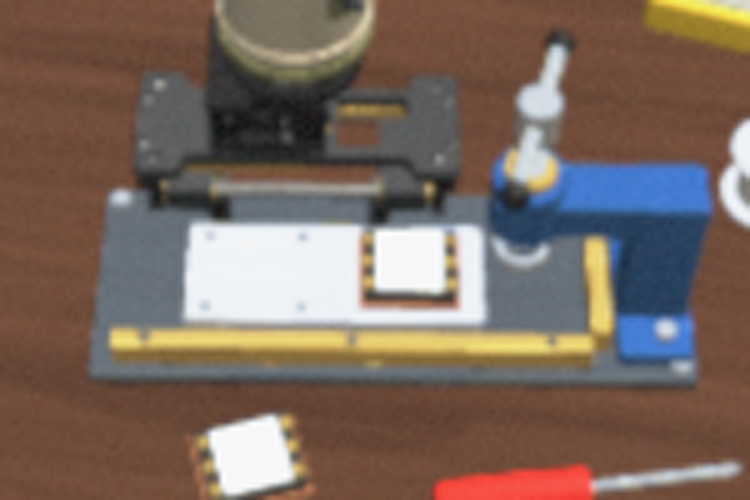

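The sink's far edge is parallel to and touching the rail (rows ~322–330 across columns 185–485). Next I back off, turn 90° and go behind the end.

```bash
python3 jog.py '[[0.8,0,0,0,0.087],[1.2,0,-1.6,0,0.06],[1.2,-1.2,-3.4,-3,0.04],[0.4,-2.4,-3.4,-6,0.04],[-0.8,-3.6,-3.4,-9,0.04],[-1.6,-3.96,-3.4,-12,0.04],[-1.6,-3.96,-3.4,-15,0.04],[-1.6,-3.96,-3.4,-18,0.04],[-1.6,-3.96,-3.4,-21,0.04],[-1.6,-3.96,-3.4,-24,0.04],[-1.6,-3.96,-3.4,-27,0.04],[-1.6,-3.96,-3.4,-30,0.04]]'; python3 -c "
from h import *
go(-.232,.006,.041,np.pi/2)"
```

```text
time: 4.85
ee_pos: [0.5646, -0.108, 0.1143]
eef_rot: [-0.544, 0.839, 0.011, -0.022]
ft_force: [-0.3, 0.6, -1.7]
width: 0.0401
grip_force: 0.0
t 4.85 C [-0.2291  0.0076] z 0.1143 F [-0.3  0.6 -1.7] yaw in clamp 1.021 q7 2.59
delta [-0.0003 -0.006   0.0731] turn -0.5497
```

Scaled: 1.5 rad is 30.

```bash
python3 jog.py '[[0,0,0,3,0.04],[0,0,0,6,0.04],[0,0,0,9,0.04],[0,0,0,12,0.04],[0,0,0,15,0.04],[0,0,0,18,0.04],[0,0,0,21,0.04],[0,0,0,24,0.04],[0,0,0,27,0.04],[0,0,0,30,0.04],[0,0,0,33,0.04],[0,0,0,36,0.04]]'; python3 -c "
from h import *
go(-.232,.006,.041,np.pi/2)"
```

```text
time: 6.05
ee_pos: [0.5647, -0.1079, 0.1138]
eef_rot: [0.323, 0.946, -0.011, -0.023]
ft_force: [-0.5, -0.3, 0.6]
width: 0.0401
grip_force: 0.0
t 6.05 C [-0.2291  0.0075] z 0.1138 F [-0.5 -0.3  0.6] yaw in clamp -0.786 q7 0.89
delta [-0.0058  0.0016  0.0727] turn 0.7846
```

```bash
python3 jog.py '[[-0.24,0.08,0,3,0.04],[-0.24,0.08,0,6,0.04],[-0.24,0.08,0,9,0.04],[-0.24,0.08,0,12,0.04],[-0.24,0.08,1.2,15,0.04],[-0.24,0.08,2,15.7,0.04],[-0.24,0.08,2.6,15.7,0.04],[-0.24,0.08,2.92,15.7,0.04],[-0.24,0.08,2.92,15.7,0.04]]'; python3 -c "
from h import *
go(-.212,.006,.041,np.pi/2)"
```

```text
time: 6.95
ee_pos: [0.5661, -0.1102, 0.0397]
eef_rot: [0.657, 0.753, -0.019, -0.018]
ft_force: [-0.0, -0.5, 0.4]
width: 0.0402
grip_force: 0.0
t 6.95 C [-0.2315  0.0065] z 0.0397 F [-0.  -0.5  0.4] yaw in clamp -1.564 q7 0.14
delta [ 0.0195  0.0005 -0.0013] turn 0.0067
```

Scaled: 0.082 m is 3.28, 0.079 m is 3.16.

```bash
python3 jog.py '[[0.32,0,-0.04,0,0.04],[0.64,0,-0.04,0,0.04],[0.92,0,-0.04,0,0.04],[1.2,0,-0.04,0,0.04],[1.52,0,-0.04,0,0.04],[1.84,0,-0.04,0,0.04],[2.16,0,-0.04,0,0.04],[2.48,0,-0.04,0,0.04],[2.76,0,-0.04,0,0.04],[3,0,-0.04,0,0.04],[3.16,0,-0.04,0,0.04],[3.28,0,-0.04,0,0.04]]'|grep -E "ee_pos|ft"; python3 -c "
from h import *
go(-.1445,.006,.041,np.pi/2)"
```

```text
ee_pos: [0.556, -0.0296, 0.0425]
ft_force: [0.2, -5.8, 4.4]
t 8.15 C [-0.1503  0.006 ] z 0.0425 F [ 0.2 -5.8  4.4] yaw in clamp -1.566 q7 -0.01
delta [0.0058 0.0001 0.0015] turn 0.0052
```

```bash
python3 jog.py '[[0.08,0,0,0,0.04],[0.16,0,0,0,0.04],[0.2,0,0,0,0.04],[0.2,0,0,0,0.04]]'|grep -E "ee_pos|ft"; python3 -c "
from h import *
go(-.1445,.006,.041,np.pi/2)"
```

```text
ee_pos: [0.5554, -0.0252, 0.0425]
ft_force: [1.0, -7.6, 4.7]
t 8.55 C [-0.1459  0.0061] z 0.0425 F [ 1.  -7.6  4.7] yaw in clamp -1.566 q7 -0.02
delta [0.0014 0.0001 0.0015] turn 0.0048
```

```bash
python3 jog.py '[[0.04,0,0,0,0.04],[0.08,0,0,0,0.04],[0.08,0,0,0,0.04]]'|grep -E "ee_pos|ft"; python3 jog.py '[[0.04,0,0,0,0.04],[0.08,0,0,0,0.04],[0.08,0,0,0,0.04]]'|grep -E "ee_pos|ft"; python3 -c "
from h import *
go(-.1445,.006,.041,np.pi/2)
import cv2
c=r.camera('scene')['img'][185:285,200:350,::-1]
cv2.imwrite('pics/s2.png',cv2.resize(c,None,fx=5,fy=5,interpolation=2))"
```

```text
ee_pos: [0.5553, -0.0251, 0.0425]
ft_force: [2.7, -11.7, 3.9]
ee_pos: [0.5551, -0.025, 0.0425]
ft_force: [1.9, -18.0, 5.1]
t 9.15 C [-0.1456  0.0064] z 0.0425 F [  1.9 -18.    5.1] yaw in clamp -1.569 q7 -0.02
delta [0.0011 0.0004 0.0015] turn 0.0019
```

View pics/s2.png

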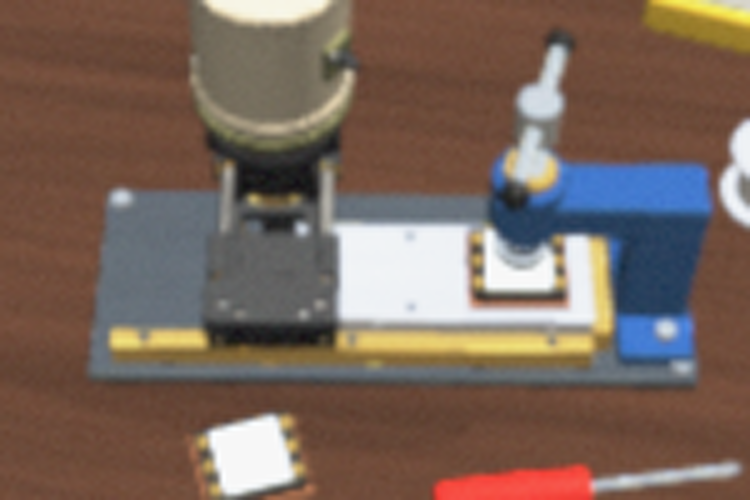

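The sink is now flush with both the stop (edge at column ~593) and the rail (row ~322), with the module under the pad. I back off, rise, and go to the screw axis with the fingers turned clear of the bar.

```bash
python3 jog.py '[[-0.6,0,0,0,0.04],[-1,0,-2,0,0.054],[-1,0,-4,0,0.054],[-1,0,-6,0,0.054],[-1,0,-8,0,0.054],[-1,0,-9.2,0,0.054],[0.8,0,-9.2,-2,0.054],[2.4,0,-9.2,-4,0.054],[4,0,-9.2,-5.6,0.054],[5.2,0,-9.2,-5.6,0.054]]'|grep -E "ee_pos|ft"; python3 -c "
from h import *
go(0,0,.182,-1.28)"
```

```text
ee_pos: [0.5472, 0.1136, 0.2715]
ft_force: [0.2, -0.3, -0.2]
t 10.2 C [-0.0072 -0.0038] z 0.2715 F [ 0.2 -0.3 -0.2] yaw in clamp -1.279 q7 0.07
delta [0.0065 0.0028 0.0896] turn 0.0013
```

Scaled: 0.09 m is 3.6, 0.003 m is 0.12.

```bash
python3 jog.py '[[0.28,0.12,0.8,0,0.054],[0.28,0.12,2,0,0.054],[0.28,0.12,3,0,0.054],[0.28,0.12,3.6,0,0.054],[0.28,0.12,3.6,0,0.054]]'|grep -E "ee_pos|ft"; python3 -c "
from h import *
go(0,0,.182,-1.28);print(r.read_state()['torque'])
import cv2
c=r.camera('top')['img'][130:250,190:350,::-1]
cv2.imwrite('pics/t3.png',cv2.resize(c,None,fx=5,fy=5,interpolation=2))"
```

```text
ee_pos: [0.5424, 0.1179, 0.1797]
ft_force: [-0.8, 1.4, -2.5]
t 10.7 C [-0.0023  0.0004] z 0.1797 F [-0.8  1.4 -2.5] yaw in clamp -1.284 q7 0.03
delta [ 0.0021  0.0009 -0.0023] turn -0.0035
[ 0.38405407 -0.00998983  0.04604181]
```

View pics/t3.png

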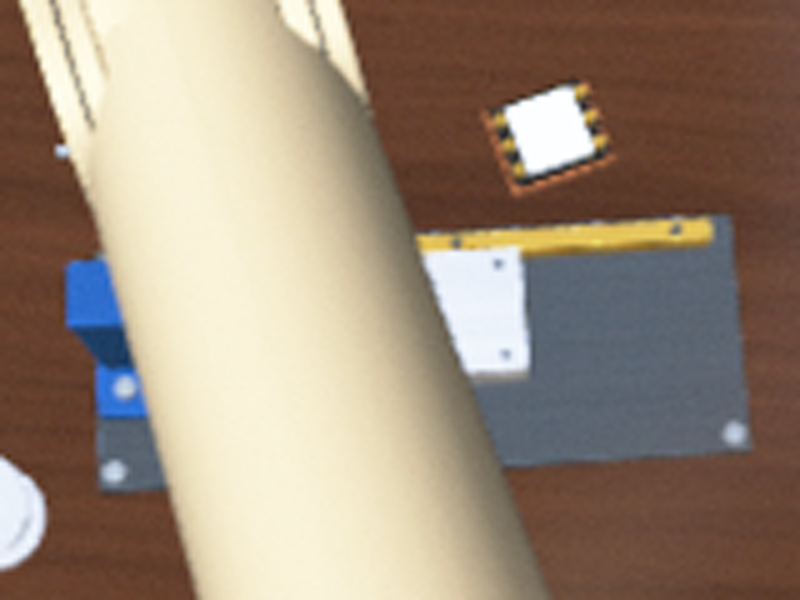

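The arm hides the handle in this view, but the tool went down with only about 3 N of force. Now the first turning stroke.

```bash
python3 jog.py '[[0.08,0.04,-0.08,3,0.054],[0.08,0.04,-0.08,6,0.054],[0.08,0.04,-0.08,9,0.054],[0.08,0.04,-0.08,12,0.054],[0.08,0.04,-0.08,15,0.054],[0.08,0.04,-0.08,18,0.054],[0.08,0.04,-0.08,21,0.054],[0.08,0.04,-0.08,24,0.054]]'|grep -E "ee_pos|ft|grip"; python3 -c "
from h import *
go(0,0,.182,-1.28);print(r.read_state()['torque'])
import cv2
c=r.camera('scene')['img'][165:265,210:350,::-1]
cv2.imwrite('pics/s4.png',cv2.resize(c,None,fx=5,fy=5,interpolation=2))"
```

```text
ee_pos: [0.5436, 0.1194, 0.1843]
ft_force: [-2.8, -0.7, -3.2]
grip_force: 2.8
t 11.55 C [-0.001 -0.001] z 0.1843 F [-2.8 -0.7 -3.2] yaw in clamp -2.492 q7 -1.14
delta [-0.0001 -0.0013  0.0024] turn -1.2118
[-0.19688607  0.54318598  0.12206568]
```

View pics/s4.png

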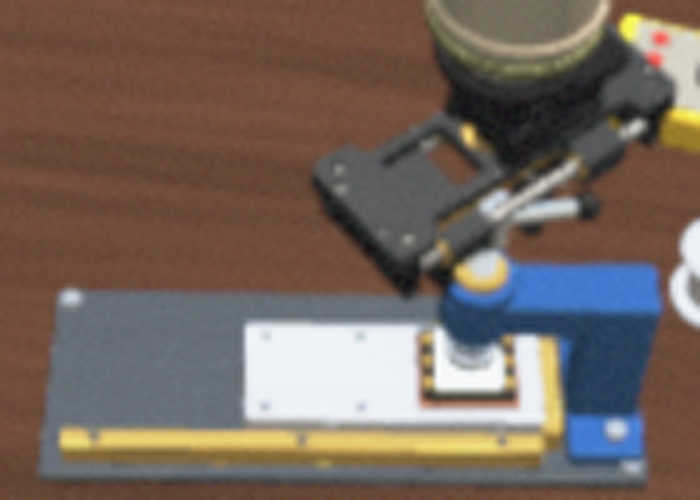

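The bar is being pushed clockwise (ball now at (590,205)), and the pad is centred over the module. I finish this stroke, then lift and return by π.

Scaled: -0.05 m is -2, -0.045 m is -1.8, 1.25 rad is 25.

```bash
python3 jog.py '[[0,-0.04,0.08,3,0.054],[0,-0.04,0.08,6,0.054],[0,-0.04,0.08,9,0.054],[0,-0.04,0.08,12,0.054],[0,-0.04,0.08,15,0.054],[0,-0.04,0.08,18,0.054],[0,-0.04,0.08,21,0.054],[0,-0.04,0.08,24,0.054],[0,-0.04,0.08,25,0.054],[0,-0.04,0.08,22,0.054],[0,-0.04,-1.8,22,0.054],[0,-0.04,-2,22,0.054]]'|grep -E "ee_pos|ft|grip"; python3 -c "
from h import *
go(0,0,.24,-1.28);print(r.read_state()['torque'])"
```

```text
ee_pos: [0.5483, 0.1211, 0.2399]
ft_force: [-0.2, 0.6, 0.4]
grip_force: 0.0
t 12.8 C [ 0.0001 -0.0059] z 0.2399 F [-0.2  0.6  0.4] yaw in clamp 2.701 q7 -2.2
delta [-0.0053  0.0026  0.0001] turn 0.8398
[ 0.01695138  0.09291627 -0.0331476 ]
```

```bash
python3 jog.py '[[-0.12,0.04,0,-3,0.054],[-0.12,0.04,0,-6,0.054],[-0.12,0.04,0,-9,0.054],[-0.12,0.04,0,-12,0.054],[-0.12,0.04,0,-15,0.054],[-0.12,0.04,0,-18,0.054],[-0.12,0.04,0,-21,0.054],[-0.12,0.04,0,-24,0.054],[-0.12,0.04,0,-27,0.054],[-0.12,0.04,0,-30,0.054],[-0.12,0.04,0,-33,0.054],[-0.12,0.04,0,-36,0.054]]'|grep -E "ft"
python3 jog.py '[[0,0,0,-3,0.054],[0,0,0,-6,0.054],[0,0,0,-9,0.054],[0,0,0,-12,0.054],[0,0,0,-15,0.054],[0,0,0,-18,0.054],[0,0,0,-21,0.054],[0,0,0,-24,0.054],[0,0,0,-26.8,0.054],[0,0,0,-26.8,0.054]]'|grep -E "ft"; python3 -c "
from h import *
go(0,0,.180,2.701)"
```

```text
ft_force: [-0.2, 0.0, 0.0]
ft_force: [0.6, -0.1, 0.6]
t 15.0 C [ 0.     -0.0007] z 0.2349 F [ 0.6 -0.1  0.6] yaw in clamp -0.441 q7 0.88
delta [-0.0018  0.0008  0.0549] turn -0.0001
```

Scaled: 0.055 m is 2.2, 0.035 m is 1.4, 1.35 rad is 27.

```bash
python3 jog.py '[[-0.08,0.04,1.4,0,0.054],[-0.08,0.04,2.2,0,0.054],[-0.08,0.04,2.2,0,0.054],[-0.08,0.04,2.2,3,0.054],[-0.08,0.04,2.2,6,0.054],[-0.08,0.04,2.2,9,0.054],[-0.08,0.04,2.2,12,0.054],[-0.08,0.04,2.2,15,0.054],[-0.08,0.04,2.2,18,0.054],[-0.08,0.04,2.2,21,0.054],[-0.08,0.04,2.2,24,0.054],[-0.08,0.04,2.2,27,0.054]]'|grep -E "ee_pos|ft|grip"; python3 -c "
from h import *
go(0,0,.180,0);print(r.read_state()['torque'])"
```

```text
ee_pos: [0.5424, 0.1208, 0.18]
ft_force: [0.0, -0.1, -4.4]
grip_force: 2.7
t 16.2 C [0.0006 0.    ] z 0.18 F [ 0.  -0.1 -4.4] yaw in clamp -1.803 q7 -0.46
delta [-0.0006  0.0002 -0.    ] turn 1.3384
[ 0.04416829 -0.07585442  0.11611707]
```

Scaled: 1.8 rad is 36.

```bash
python3 jog.py '[[0,0,0,3,0.054],[0,0,0,6,0.054],[0,0,0,9,0.054],[0,0,0,12,0.054],[0,0,0,15,0.054],[0,0,0,18,0.054],[0,0,0,21,0.054],[0,0,0,24,0.054],[0,0,0,27,0.054],[0,0,0,30,0.054],[0,0,0,33,0.054],[0,0,0,36,0.054]]'|grep -E "ft"; python3 -c "
from h import *
go(0,0,.180,0);print(r.read_state()['torque'])"
python3 jog.py '[[0,0,0,2,0.054],[0,0,0,2,0.054],[0,0,0,-1,0.054],[0,0,-1.8,-1,0.054],[0,0,-2.2,-2,0.054],[0,0,-2.2,-5,0.054],[0,0,-2.2,-8,0.054],[0,0,-2.2,-11,0.054],[0,0,-2.2,-14,0.054],[0,0,-2.2,-17,0.054],[0,0,-2.2,-20,0.054],[0,0,-2.2,-23,0.054]]'|grep -E "ft"; python3 -c "
from h import *
go(0,0,.235,0)"
```

```text
ft_force: [1.9, -0.7, -3.7]
t 17.4 C [ 0.0005 -0.0003] z 0.1801 F [ 1.9 -0.7 -3.7] yaw in clamp 2.681 q7 -2.21
delta [-0.      0.0006  0.0001] turn -0.4608
[ 0.01343094 -0.32467106  0.14473327]
ft_force: [-0.9, 0.2, 0.1]
t 18.6 C [ 0.0004 -0.0028] z 0.235 F [-0.9  0.2  0.1] yaw in clamp -2.437 q7 -1.07
delta [-0.0024 -0.0015  0.0001] turn 0.7044
```

Scaled: -1.8 rad is -36.

```bash
python3 jog.py '[[0,0,0,-3,0.054],[0,0,0,-6,0.054],[0,0,0,-9,0.054],[0,0,0,-12,0.054],[0,0,0,-15,0.054],[0,0,0,-18,0.054],[0,0,0,-21,0.054],[0,0,0,-24,0.054],[0,0,0,-27,0.054],[0,0,0,-30,0.054],[0,0,0,-33,0.054],[0,0,0,-36,0.054]]'|grep -E "ft"
python3 jog.py '[[0,0,0,-3,0.054],[0,0,0,-5,0.054],[0,0,0,-5,0.054],[0,0,1.4,-5,0.054],[0,0,2.28,-5,0.054],[0,0,2.28,-5,0.054]]'|grep -E "ft"; python3 -c "
from h import *
go(0,0,.179,2.74);print(r.read_state()['torque'])"
```

```text
ft_force: [0.5, -0.4, 0.1]
ft_force: [-0.9, -0.4, 0.7]
t 20.4 C [-0.      0.0021] z 0.1745 F [-0.9 -0.4  0.7] yaw in clamp -0.396 q7 0.92
delta [-0.0017  0.0007 -0.0046] turn 0.0052
[-0.02855706  0.01238913  0.03624026]
```

Scaled: -0.004 m is -0.16, -0.002 m is -0.08, 1.8 rad is 36.

```bash
python3 jog.py '[[-0.08,0.04,-0.16,3,0.054],[-0.08,0.04,-0.16,6,0.054],[-0.08,0.04,-0.16,9,0.054],[-0.08,0.04,-0.16,12,0.054],[-0.08,0.04,-0.16,15,0.054],[-0.08,0.04,-0.16,18,0.054],[-0.08,0.04,-0.16,21,0.054],[-0.08,0.04,-0.16,24,0.054],[-0.08,0.04,-0.16,27,0.054],[-0.08,0.04,-0.16,30,0.054],[-0.08,0.04,-0.16,33,0.054],[-0.08,0.04,-0.16,36,0.054]]'|grep -E "ft"; python3 -c "
from h import *
go(0,0,.180,0);print(r.read_state()['torque'])"
python3 jog.py '[[0,0,0,3,0.054],[0,0,0,6,0.054],[0,0,0,9,0.054],[0,0,0,12,0.054],[0,0,0,15,0.054],[0,0,0,18,0.054],[0,0,0,21,0.054],[0,0,0,24,0.054],[0,0,0,27,0.054],[0,0,0,30,0.054],[0,0,0,30,0.054]]'|grep -E "ft"; python3 -c "
from h import *
go(0,0,.180,0);print(r.read_state()['torque'])"
```

```text
ft_force: [-2.1, -3.2, -3.6]
t 21.6 C [-0.0003 -0.0016] z 0.1815 F [-2.1 -3.2 -3.6] yaw in clamp -2.204 q7 -0.84
delta [-0.0007 -0.0014  0.0016] turn 0.938
[-0.77452212  0.3493094   0.21623379]
ft_force: [-2.3, 0.0, -0.2]
t 22.7 C [ 0.0007 -0.0018] z 0.1817 F [-2.3  0.  -0.2] yaw in clamp 2.585 q7 -2.29
delta [-0.0011  0.0015  0.0018] turn -0.5561
[0.03305171 0.4059559  0.05805448]
```

Scaled: -0.055 m is -2.2, -0.045 m is -1.8, -1 rad is -20.

```bash
python3 jog.py '[[0,0,0,-3,0.054],[0,0,-1.8,-3,0.054],[0,0,-2.2,-5,0.054],[0,0,-2.2,-8,0.054],[0,0,-2.2,-11,0.054],[0,0,-2.2,-14,0.054],[0,0,-2.2,-17,0.054],[0,0,-2.2,-20,0.054],[0,0,-2.2,-23,0.054],[0,0,-2.2,-26,0.054],[0,0,-2.2,-29,0.054],[0,0,-2.2,-32,0.054]]'|grep -E "ft"; python3 jog.py '[[0,0,0,-3,0.054],[0,0,0,-6,0.054],[0,0,0,-9,0.054],[0,0,0,-12,0.054],[0,0,0,-15,0.054],[0,0,0,-18,0.054],[0,0,0,-21,0.054],[0,0,0,-24,0.054],[0,0,0,-27,0.054],[0,0,0,-30,0.054],[0,0,0,-33.6,0.054],[0,0,0,-33.6,0.054]]'|grep -E "ft"; python3 -c "
from h import *
go(0,0,.179,2.735);print(r.read_state()['torque'])"
```

```text
ft_force: [-1.0, 0.0, -0.5]
ft_force: [0.2, 0.7, 0.4]
t 25.1 C [ 0.0006 -0.0054] z 0.2369 F [0.2 0.7 0.4] yaw in clamp -0.408 q7 0.93
delta [ 0.0021 -0.0016  0.058 ] turn -0.0013
[ 0.04571943 -0.01939514  0.02175258]
```

Scaled: 0.058 m is 2.32, 0.035 m is 1.4, 1.35 rad is 27.

```bash
python3 jog.py '[[0.08,-0.04,1.4,0,0.054],[0.08,-0.04,2.32,0,0.054],[0.08,-0.04,2.32,0,0.054],[0.08,-0.04,2.32,3,0.054],[0.08,-0.04,2.32,6,0.054],[0.08,-0.04,2.32,9,0.054],[0.08,-0.04,2.32,12,0.054],[0.08,-0.04,2.32,15,0.054],[0.08,-0.04,2.32,18,0.054],[0.08,-0.04,2.32,21,0.054],[0.08,-0.04,2.32,24,0.054],[0.08,-0.04,2.32,27,0.054]]'|grep -E "ft"; python3 -c "
from h import *
go(0,0,.178,0);print(r.read_state()['torque'])"
python3 jog.py '[[0,0,0,3,0.054],[0,0,0,6,0.054],[0,0,0,9,0.054],[0,0,0,12,0.054],[0,0,0,12,0.054]]'|grep -E "ft"; python3 -c "
from h import *
go(0,0,.178,0);print(r.read_state()['torque'])"
```

```text
ft_force: [1.2, 0.4, -12.5]
t 26.3 C [0.0008 0.0004] z 0.1781 F [  1.2   0.4 -12.5] yaw in clamp -1.771 q7 -0.41
delta [-0.0007  0.0006  0.0001] turn 1.3706
[ 0.26159188 -0.41664478  0.40777812]
ft_force: [1.9, 1.7, -4.4]
t 26.8 C [ 0.001 -0.   ] z 0.1783 F [ 1.9  1.7 -4.4] yaw in clamp -2.368 q7 -0.99
delta [-0.0007  0.0007  0.0003] turn 0.7738
[ 0.25264505 -0.32284604  0.16624739]
```

The rows are not in the units I measure in: shifts go in units of 25 mm and turns go in units of 0.05 rad. I convert before sending: 0.6 rad is 12.

```bash
for i in 1; do python3 jog.py '[[0,0,0,3,0.054],[0,0,0,6,0.054],[0,0,0,9,0.054],[0,0,0,12,0.054]]'|grep -E "ft"; done; python3 -c "
from h import *
go(0,0,.178,0);print(r.read_state()['torque'])"
python3 jog.py '[[0,0,0,3,0.054],[0,0,0,6,0.054],[0,0,0,9,0.054],[0,0,0,12,0.054]]'|grep -E "ft"; python3 -c "
from h import *
go(0,0,.178,0);print(r.read_state()['torque'])
import cv2
c=r.camera('scene')['img'][165:265,210:350,::-1]
cv2.imwrite('pics/s5.png',cv2.resize(c,None,fx=5,fy=5,interpolation=2))"
```

```text
ft_force: [4.5, 2.0, -9.6]
t 27.2 C [ 0.0011 -0.0003] z 0.1784 F [ 4.5  2.  -9.6] yaw in clamp -2.965 q7 -1.57
delta [-0.0005  0.001   0.0005] turn 0.1762
[ 0.71168846 -0.95791179  0.50359328]
ft_force: [5.4, 1.8, -10.3]
t 27.6 C [ 0.0008 -0.0006] z 0.1786 F [  5.4   1.8 -10.3] yaw in clamp 2.718 q7 -2.15
delta [-0.0002  0.001   0.0006] turn -0.4232
[ 0.59096683 -1.36939417  0.71991771]
```

View pics/s5.png

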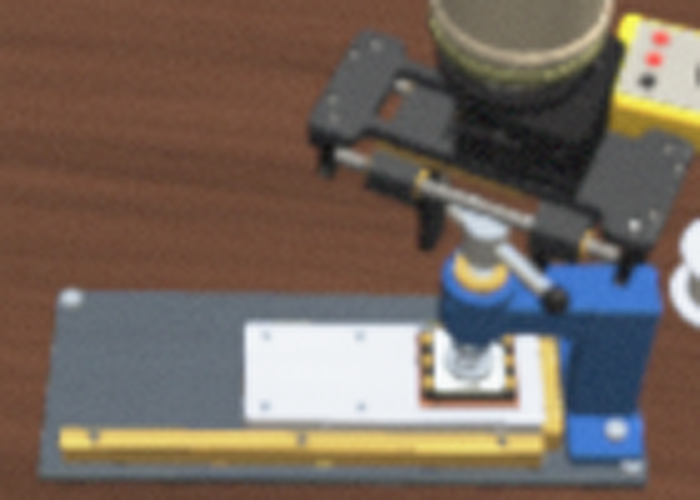

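The pad is down on the module, the sink is still flush, and torque is rising (0.17, 0.50, 0.72). I take the rest of this stroke, then lift and measure the bar angle.

Scaled: -0.08 m is -3.2, -0.045 m is -1.8, -1 rad is -20.

```bash
python3 jog.py '[[0,0,0,0,0.054],[0,0,0,0,0.054]]'|grep -E "ft";python3 -c "
from h import *
print(r.read_state()['torque'])"; python3 jog.py '[[0,0,0,3,0.054],[0,0,0,6,0.054],[0,0,0,6,0.054],[0,0,0,6,0.054]]'|grep -E "ft"; python3 -c "
from h import *
go(0,0,.178,0);print(r.read_state()['torque'])"; python3 jog.py '[[0,0,0,-3,0.054],[0,0,-1.8,-3,0.054],[0,0,-3.2,-5,0.054],[0,0,-3.2,-8,0.054],[0,0,-3.2,-11,0.054],[0,0,-3.2,-14,0.054],[0,0,-3.2,-17,0.054],[0,0,-3.2,-20,0.054],[0,0,-3.2,-23,0.054],[0,0,-3.2,-26,0.054],[0,0,-3.2,-29,0.054],[0,0,-3.2,-32,0.054]]'|grep -E "ft"; python3 -c "
from h import *
go(0,0,.235,2.735);print(r.read_state()['torque'])
import cv2
c=r.camera('scene')['img'][165:265,210:350,::-1]
cv2.imwrite('pics/s6.png',cv2.resize(c,None,fx=5,fy=5,interpolation=2))"
```

```text
ft_force: [4.4, 1.2, -2.9]
[ 0.28855447 -0.77518611  0.15311087]
ft_force: [3.5, 0.0, -1.4]
t 28.25 C [ 0.0004 -0.    ] z 0.1785 F [ 3.5  0.  -1.4] yaw in clamp 2.423 q7 -2.44
delta [0.0003 0.0003 0.0005] turn -0.7189
[ 0.1605981  -0.74094121  0.16962047]
ft_force: [0.0, 0.5, -0.5]
t 29.45 C [ 0.0001 -0.0032] z 0.258 F [ 0.   0.5 -0.5] yaw in clamp -2.256 q7 -0.87
delta [-0.0014 -0.0014  0.0232] turn 1.292
[-0.10241827  0.07550371  0.00054199]
```

View pics/s6.png

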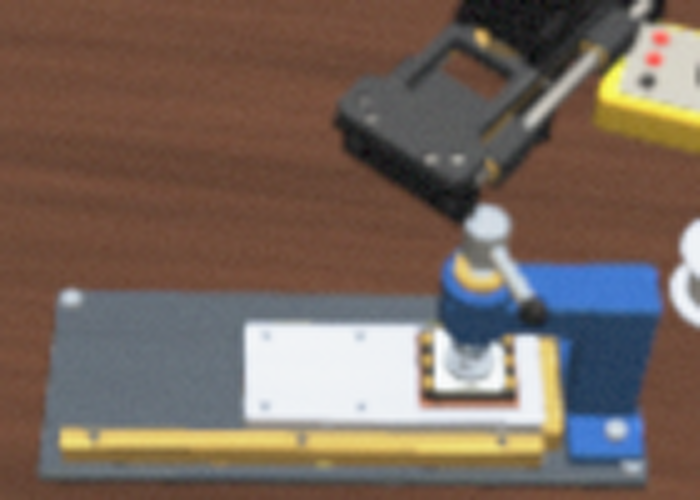

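```bash
python3 -c "
from h import *
for z in (.175,.178,.181):
    b=C(S(532,309,z,o=(210,165))); h=C(S(488,217,z+.014,o=(210,165))); print(z,b.round(4),'r',np.hypot(*b).round(4),'ang',np.arctan2(b[1],b[0]).round(3),h.round(4))"
```

```text
0.175 [ 0.0233 -0.0484] r 0.0537 ang -1.123 [0.0011 0.0042]
0.178 [ 0.0228 -0.0506] r 0.0555 ang -1.147 [0.0007 0.0017]
0.181 [ 0.0223 -0.0528] r 0.0574 ang -1.171 [ 0.0003 -0.0007]
```

The measured bar angle gives 11.87 rad turned, about 1.8 past touch, which matches the stroke count. One more short stroke of about 0.3 rad.

Scaled: -1.69 rad is -33.8.

```bash
python3 jog.py '[[0,0,0,-3,0.054],[0,0,0,-6,0.054],[0,0,0,-9,0.054],[0,0,0,-12,0.054],[0,0,0,-15,0.054],[0,0,0,-18,0.054],[0,0,0,-21,0.054],[0,0,0,-24,0.054],[0,0,0,-27,0.054],[0,0,0,-30,0.054],[0,0,0,-33.8,0.054],[0,0,0,-33.8,0.054]]'|grep -E "ft"; python3 -c "
from h import *
go(0,0,.178,2.579)"
```

```text
ft_force: [0.4, -0.3, 0.4]
t 30.7 C [ 0.0001 -0.0032] z 0.2579 F [ 0.4 -0.3  0.4] yaw in clamp -0.57 q7 0.79
delta [-0.0009  0.0004  0.0799] turn -0.007
```

```bash
python3 jog.py '[[-0.04,0,1.6,0,0.054],[-0.04,0,2.8,0,0.054],[-0.04,0,3.2,0,0.054],[-0.04,0,3.2,0,0.054],[-0.04,0,3.2,2.4,0.054],[-0.04,0,3.2,4.8,0.054],[-0.04,0,3.2,7.2,0.054],[-0.04,0,3.2,9.2,0.054],[-0.04,0,3.2,9.2,0.054]]'|grep -E "ft"; python3 -c "
from h import *
go(0,0,.178,0);print(r.read_state()['torque'])"; python3 jog.py '[[0,0,0,-3,0.054],[0,0,0,-4,0.054],[0,0,-1.6,-4,0.054],[0,0,-3.2,-4,0.054],[-1.6,0,-4.8,-4,0.054],[-3.2,0,-4.8,-4,0.054],[-4.8,0,-4.8,-4,0.054],[-6,0,-4.8,-4,0.054],[-6,0,-4.8,-4,0.054],[-6,0,-4.8,-4,0.054]]'; python3 -c "
from h import *
go(0,0,.178,0)
import cv2
a=r.camera('scene')['img'][165:265,210:350,::-1]
cv2.imwrite('pics/s7.png',cv2.resize(a,None,fx=5,fy=5,interpolation=2))"
```

```text
ft_force: [-0.9, 0.0, -4.7]
t 31.6 C [ 0.0003 -0.0003] z 0.1784 F [-0.9  0.  -4.7] yaw in clamp -1.035 q7 0.33
delta [-0.0001 -0.0004  0.0004] turn -1.0353
[0.12463548 0.08656337 0.28512055]
time: 32.6
ee_pos: [0.6419, 0.0023, 0.2945]
eef_rot: [0.345, 0.938, -0.011, -0.023]
ft_force: [0.3, 1.0, 0.9]
width: 0.054
grip_force: 0.0
t 32.6 C [-0.1298 -0.0833] z 0.2945 F [0.3 1.  0.9] yaw in clamp -0.834 q7 0.75
delta [0.148  0.0298 0.1207] turn -0.8336
```

View pics/s7.png

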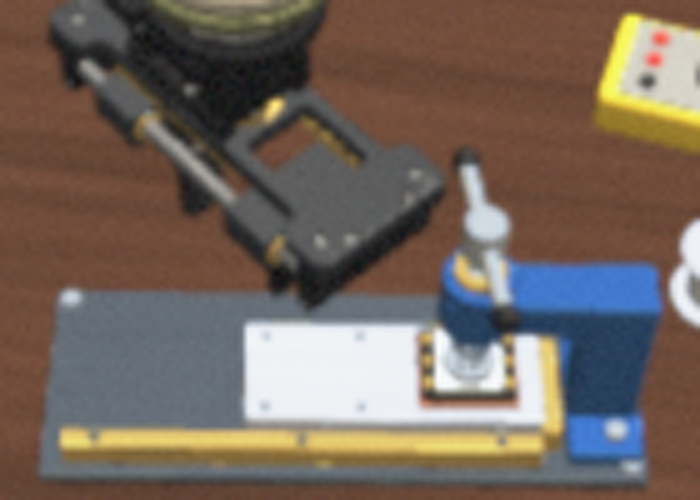

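The arm is clear, the sink is still flush, and the bar's balls are at (467,157) and (505,317). I check the angle and hand in.

```bash
python3 -c "
from h import *
d=C(S(467,157,.178,o=(210,165)))-C(S(505,317,.178,o=(210,165)))
t=1.295-np.arctan2(d[1],d[0])+4*np.pi;print(np.hypot(*d),t)
if 11.9<t<12.8: print(r.close_job())"
```

```text
0.1148071042677088 12.158730380639554
the job is handed in; nothing more can be done
None
```

The job is handed in: the heat sink sits flush against the side rail and end stop, and the handle reads about 12.16 rad, 2.1 rad past the stated first touch. That should give about 90 N on the module. I inferred the force from the handle angle and did not measure it.

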